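# Lock the lid of the wide curing pot

### The arm

A 6-joint arm with a two-finger parallel gripper is mounted at the origin on a cart in front of the work surface, level with it; the furniture and walls round the work are solid. World frame = base frame: x ahead of the robot, y to its left, z up, the work surface at z = 0. Lengths are in mm, angles in rad, forces in N, time in s.
With the tool pointing down it reaches from about 300 to 875 mm from the base axis. Payload 4.2 kg.
Tool frame: the origin (TCP) lies midway between the tips of the shut fingers; the grasp point (between the pads) lies 19 mm behind it; z points along the fingers, y is the line along which they close (so a half turn about z gives the same grasp; the last joint's range is limited). The gripper opens to 85 mm and grips with 20 to 120 N. Pads are 22 mm wide; open, the fingers measure 114 mm over their backs; the gripper's body (76 mm by 85 mm) begins 54 mm behind the grasp point. The pads swing forward as they close: fully open they stand 13 mm farther back than shut.
Start: joints at [-1.363, 0.32, 1.565, -0, 1.257, -0.02], TCP at [129.857, -560.159, 231.338] pointing down, gripper open.
Joint ranges: [-3.11, 3.11], [-0.84, 2.01], [0.21, 2.61], [-1.34, 4.49], [0.05, 2.63], [-2.56, 2.56]. Speed limits (rad/s): [2.57, 2.57, 3.14, 3.14, 3.14, 3.14].

### API

Orientations are given as [roll, pitch, yaw] about the fixed x, y, z axes, in that order (R = Rz(yaw) Ry(pitch) Rx(roll)).
In Python, from bench import manip gives the robot as it stands.
- The arm moves only by the tool play_rows, never from a script. Its argument "plan" is a list of rows, each an object of numbers: "x", "y", "z": the shift along the tool's x, y, z in m; "rx", "ry", "rz": the turn, a rotation vector about the tool's x, y, z in degrees; "hand": the finger opening in m, from 0 to 0.0854. In form: [{"x": .., "y": .., "z": .., "rx": .., "ry": .., "rz": .., "hand": ..}, ...]. A call has 1 to 8 rows; each row shifts and turns the commanded pose from where the row before left it, along the tool's axes as they then stand; what a row does not reach is not made up. A row lasts 1/10 s, in which the tool goes at most 50 mm and 8.59 degrees, less where a joint would pass 70% of its speed; a pose out of reach is approached as far as the arm can. A call is refused whole if a number of a shift passes 0.05 or a number of a turn 8.59, either way. A call with a gripper value outside its range is refused whole. The fingers move at their own pace and stop on an object; "squeeze" is the grip in N (left out, the last holds). Time passes only in rows, so rows that do not move let the fingers close. It gives the time, the measured TCP pose, the force, the opening and the grip force at its end, in the units of the state.
- manip.get_obs(): the state, without advancing time (a new reading comes with each control period).
- manip.camera(name): name is "side" or "top"; returns (picture, depth): 400x640x3 uint8, red, green, blue; 400x640 float32, mm along the optical axis (not along the pixel's ray), 0 where there is no reading.
- manip.camera_info(name): a dict with "mtx" (3x3 intrinsics, pixels), "distortion" ([k1, k2, p1, p2, k3] as OpenCV has them; the pictures are not rectified), "xyz" and "attitude" of the camera in the world. Camera axes: x right, y down, z forward; pixel columns grow to the right and rows downward; lengths in mm; the calibration is good to about 2 mm. A picture is of the moment at which its call begins. camera_info takes no time and is no camera call.
- manip.close_job(): hands the job in; it is judged then, once.
Trained networks look in the newest picture that a camera, given by its name, has taken for a name from the list of things; names that differ only in an ending like _2 or _b are one class to them, and where a whole thing is asked for, a point or a joint stands for the part that bears it (a point fixed in the world has none). Each returns a list of dicts, best first, with "score" (0 to 1); they miss things now and then, are a little off and sometimes report something else, mostly with a low value. They report only what shows in the picture. A call takes as long as a camera call.
- manip.silhouettes(camera, target): "pixels" (400x640 bool, what is visible of it) and "uv" ([column, row] in pixels, amid what is visible of it).
The state is a dict: "clock": time; "joint_pos": joint angles; "joint_vel": joint speeds; "effort": joint torques, N m; "tool_pos": TCP position; "tool_rot": TCP orientation; "contact_force": force on the tool from outside, world axes, zero at the start; "torque": the same for the moment, N m; "finger_gap": finger opening in mm; "finger_force": force on a finger pad.
Only numpy, scipy, OpenCV 4.12 (cv2) and the standard library are available. Lean on these libraries where they do the work, as an engineer would, in place of code of your own. Each camera call takes 0.05 s, during which the arm holds its last target. There are 200 camera calls.

### The job

Two curing pots stand on the bench with their lids unlocked. Lock the lid of the wide, low pot: squeeze the two release tabs on its knob together, turn the knob 60 degrees clockwise (seen from above) so that its three arms lie under the lugs on the rim, and let go so that the tabs spring out into the locked notches. Leave the knob of the slim, tall pot unlocked.

Things in the scene. Friction and masses are not known exactly. Their poses are not given: they have to be found in the camera images.
- wide_grip (a point): Knob axis of the wide low curing pot (metal, 150 mm across, lid top 85 mm up, fixed), 40 mm above the lid, at grip height. z up; x turns with the knob and runs through its two white tabs. Knob black, 36 mm across, top 20 mm above this point. Below the tabs are a notched ring, 62 mm across, top 24 mm below this point, and lugs on the rim, tops 25 mm below it: keep fingertips above them.
- wide_knob (a joint): Its knob's angle in rad: near 0 unlocked, growing clockwise seen from above; 1.05 (60 degrees) is the middle of the locked notch (0.87 to 1.22); a stop ends the turn at 1.22. Turns only while both tabs are squeezed in; friction 0.05 N m, stays where left.
- wide_tab_a (a joint): Travel of the tab at +x of wide_grip, m: 0 out, 0.006 fully in; free of the notch beyond 0.0045. An upright plate 20 mm wide, from 20 mm below to 10 mm above wide_grip, outer face 29 mm from the axis when out, 23 mm when in. Spring: 3 N out, 7 N in.
- wide_tab_b (a joint): Travel of the like tab opposite, at -x of wide_grip: across both, 58 mm when out, 46 mm when squeezed.
- slim_grip (a point): The same point on an equal knob on the slim tall pot (104 mm across, lid top 125 mm up, fixed), to be left unlocked.
- slim_knob (a joint): Angle of the slim pot's knob, same meaning; near 0, to be left so.

How it is judged (in metres and radians):
At the end, for the whole second after the job is handed in: The wide pot's knob stands in its locked notch (60 degrees clockwise, at most 12 degrees short) with both tabs sprung out to within 2 mm, and the slim pot's knob is still unlocked (turned less than 14 degrees) (value of joint wide_knob above 0.83 rad and value of joint slim_knob below 0.25 rad and value of joint each of wide_tab_a, wide_tab_b below 0.002 m); the robot touches nothing.
It fails at once if the slim pot's knob is turned out of its unlocked notch (value of joint slim_knob above 0.25 rad).
It also fails if it takes over 29 s, if anything falls off the work surface, if the arm or the gripper's body presses on something with over 40 N, if the wrist force passes 120 N, or if a joint passes its speed limit or range.

## Working session

There is one attempt and no reset: what is moved stays moved. The work goes in short steps, Python scripts to look and compute and a tool call to move; the robot and the scene stay as the last step left them, time stands still between calls to the robot, and variables do not carry over. Pictures are saved under pics/ and viewed, at most 10 in all, crops included, and the job is handed in when it is done.

Besides the shell and the picture viewer there is one more tool, called after "Emit:" as name([rows], argument=value, ...), one row to a line, values as JSON. play_rows: Moves the arm, as the interface text tells. Its arguments: {"type":"object","properties":{"plan":{"type":"array"},"squeeze":{"type":"number"}},"required":["plan"]}

```bash
mkdir -p pics; python3 - <<'E'
from bench import manip
import cv2,numpy as np
o=manip.get_obs(); print({k:np.round(o[k],3) for k in ('clock','tool_pos','tool_rot','finger_gap','contact_force')})
ims=[]
for c in ('side','top'):
    p,d=manip.camera(c); i=manip.camera_info(c); print(c,i)
    np.savez(f'{c}.npz',p=p,d=d); cv2.imwrite(f'pics/{c}0.png',p[:,:,::-1])
    for t in ('wide_grip','wide_tab_a','slim_grip'):
        for s in manip.silhouettes(c,t)[:3]:
            m=s['pixels']; ys,xs=np.nonzero(m); print(c,t,round(s['score'],2),np.round(s['uv']),m.sum(),xs.min(),xs.max(),ys.min(),ys.max())
E
```

```text
{'clock': np.float64(0.0), 'tool_pos': array([ 129.751, -559.661,  230.489]), 'tool_rot': array([-3.14 , -0.   ,  0.228]), 'finger_gap': np.float64(85.615), 'contact_force': array([-0.145,  0.014,  0.19 ])}
side {'mtx': array([[367.53172087,   0.        , 322.41789677],
       [  0.        , 367.53172087, 202.59529169],
       [  0.        ,   0.        ,   1.        ]]), 'distortion': array([0.02555936, 0.        , 0.        , 0.        , 0.        ]), 'xyz': array([352.9479229 , 762.70784514, 532.09965885]), 'attitude': array([-2.01616532,  0.01463302, -2.95686061])}
side wide_grip 0.75 [291. 274.] 1051 255 316 253 301
side wide_tab_a 0.66 [280. 265.] 120 275 282 257 277
side slim_grip 0.86 [356. 166.] 359 345 370 158 180
top {'mtx': array([[482.08234652,   0.        , 320.96769823],
       [  0.        , 482.08234652, 205.50982642],
       [  0.        ,   0.        ,   1.        ]]), 'distortion': array([-0.03202683,  0.        ,  0.        ,  0.        ,  0.        ]), 'xyz': array([ 405.61934382,  -12.5624984 , 1146.11182466]), 'attitude': array([-3.06275814,  0.01421181, -1.58112948])}
top wide_grip 0.73 [222. 196.] 724 205 258 161 216
top wide_grip 0.5 [228. 180.] 20 224 230 177 180
top slim_grip 0.78 [452. 218.] 635 427 467 206 244
```

View pics/side0.png

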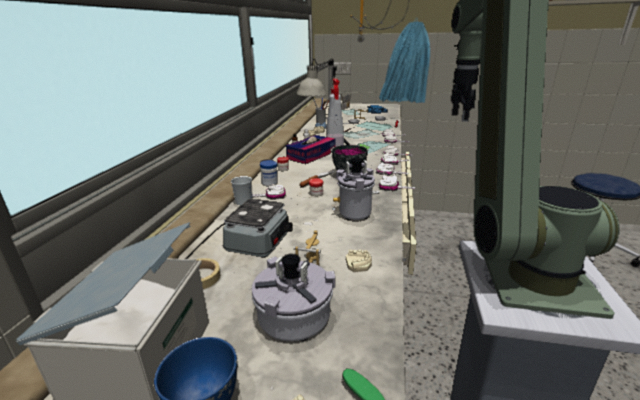

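View pics/top0.png

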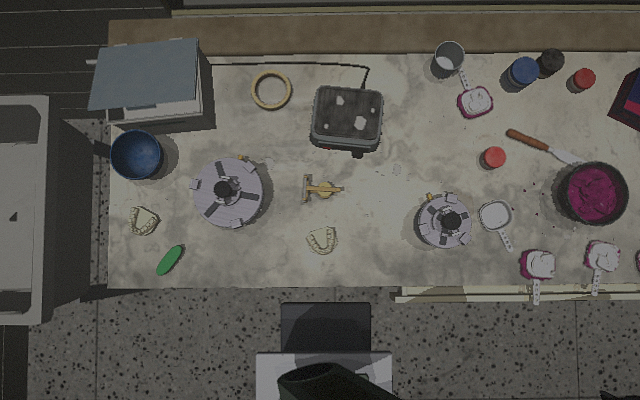

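Side: wide pot around (292,290) with its knob at (290,265); slim pot at (356,190). Top: wide pot centre around (228,192) with its knob at (222,188); slim pot at (445,220).

```bash
cat > h.py <<'E'
import numpy as np,cv2
from scipy.spatial.transform import Rotation as R
from bench import manip
def cam(c):
    i=manip.camera_info(c); return i['mtx'],i['distortion'],np.array(i['xyz']),R.from_euler('xyz',i['attitude']).as_matrix()
def proj(c,P):
    K,D,t,M=cam(c); Pc=(np.asarray(P,float).reshape(-1,3)-t)@M
    return cv2.projectPoints(Pc,np.zeros(3),np.zeros(3),K,D)[0].reshape(-1,2)
def back(c,uv,z):
    K,D,t,M=cam(c); n=cv2.undistortPoints(np.asarray(uv,float).reshape(-1,1,2),K,D).reshape(-1,2)
    r=np.c_[n,np.ones(len(n))]@M.T; return t+r*((z-t[2])/r[:,2])[:,None]
def cloud(c,d):
    K,D,t,M=cam(c); v,u=np.mgrid[:400,:640]; n=cv2.undistortPoints(np.stack([u,v],-1).reshape(-1,1,2).astype(float),K,D).reshape(-1,2)
    return ((np.c_[n,np.ones(len(n))]*d.reshape(-1,1))@M.T+t).reshape(400,640,3)
def ortho(c,p,x0,y0,z,half,s=4):
    # up = +x world, left = +y world; s px/mm
    n=int(2*half*s); a=(np.arange(n)+.5)/s-half
    Y,X=np.meshgrid(y0-a,x0-a); uv=proj(c,np.stack([X,Y,np.full_like(X,z)],-1)).astype(np.float32).reshape(n,n,2)
    return cv2.remap(p,uv[...,0],uv[...,1],cv2.INTER_CUBIC)
E
python3 - <<'E'
from h import *
for c in('top','side'):
    f=np.load(c+'.npz');C=cloud(c,f['d'])
    print(c,'lid?',back(c,[[228,192] if c=='top' else [292,288]],85), 'knobtop',back(c,[[222,187] if c=='top' else [290,257]],145))
    W=C.reshape(-1,3); ok=(f['d'].reshape(-1)>0)
    g=back('top',[[228,192]],85)[0]
    m=ok&(np.hypot(W[:,0]-g[0],W[:,1]-g[1])<95)
    Z=W[m]
    for lo,hi in((75,95),(125,140),(140,152)):
        q=Z[(Z[:,2]>lo)&(Z[:,2]<hi)]
        if len(q): print(lo,hi,len(q),q.mean(0).round(1),q.min(0).round(1),q.max(0).round(1))
g=back('top',[[228,192]],85)[0]
ims=[ortho(c,np.load(c+'.npz')['p'],g[0],g[1],z,60 if z>100 else 90,4 if z>100 else 290/90/2*1.0) for c,z in(('top',135),('side',135))]
ims=[cv2.resize(i,(400,400)) for i in ims]
cv2.imwrite('pics/o1.png',np.hstack(ims)[:,:,::-1])
cv2.imwrite('pics/o2.png',cv2.resize(np.load('side.npz')['p'][235:340,240:345],(600,600),interpolation=cv2.INTER_CUBIC)[:,:,::-1])
E
```

```text
top lid? [[522.0813579  207.91469563  85.        ]] knobtop [[526.20270367 208.16326943 145.        ]]
75 95 3133 [521.8 207.6  86.4] [441.8 133.4  75.1] [601.2 290.8  95. ]
125 140 87 [521.2 207.8 132.5] [493.1 192.6 125.7] [551.5 222.6 139.9]
140 152 223 [522.9 208.3 144.3] [505.2 191.4 140. ] [550.1 225.7 150.8]
side lid? [[519.38453759 222.49545623  85.        ]] knobtop [[524.04045415 207.93777329 145.        ]]
75 95 2699 [516.7 228.9  85.9] [440.7 132.4  75. ] [599.6 292.6  94.9]
125 140 200 [520.9 215.2 131.5] [493.4 192.1 125.1] [553.  227.1 139.7]
140 152 177 [522.3 211.5 143.3] [506.  191.1 140.1] [540.  227.3 146.7]
```

View pics/o1.png

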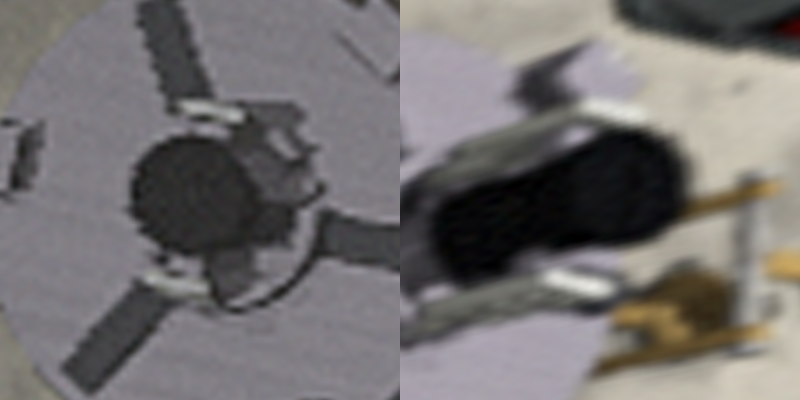

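View pics/o2.png

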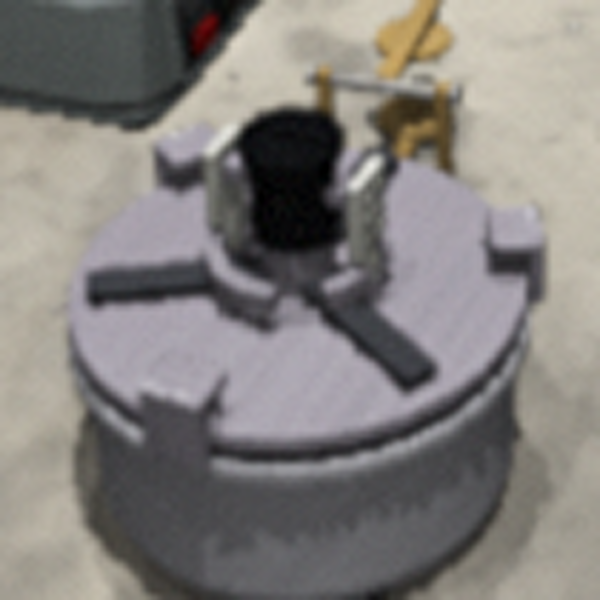

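Both cameras agree. At z=135 the tab tops lie on a line at about -11° from world x, and the knob centre is about (522.7, 208.9). The target yaw is 79°, which puts the last joint at about 33°, going to 93° after the turn, within range.

Emit:
play_rows([
  {"x": 0.0278,"y": -0.033,"z": -0.005},
  {"x": 0.0278,"y": -0.033,"z": -0.005},
  {"x": 0.0278,"y": -0.033,"z": -0.005},
  {"x": 0.0278,"y": -0.033,"z": -0.005},
  {"x": 0.0278,"y": -0.033,"z": -0.005},
  {"x": 0.0278,"y": -0.033,"z": -0.005},
  {"x": 0.0278,"y": -0.033,"z": -0.005},
  {"x": 0.0278,"y": -0.033,"z": -0.005},
], squeeze=40)

```text
schema error: expected keys x, y, z, rx, ry, rz, hand
```

Emit:
play_rows([
  {"x": 0.0278,"y": -0.033},
  {"x": 0.0278,"y": -0.033},
  {"x": 0.0278,"y": -0.033},
  {"x": 0.0278,"y": -0.033},
  {"x": 0.0278,"y": -0.033},
  {"x": 0.0278,"y": -0.033},
  {"x": 0.0278,"y": -0.033},
  {"x": 0.0278,"y": -0.033},
])

```text
schema error: expected keys x, y, z, rx, ry, rz, hand
```

Emit:
play_rows([
  {"x": 0.0278,"y": -0.033},
  {"x": 0.0278,"y": -0.033},
  {"x": 0.0278,"y": -0.033},
  {"x": 0.0278,"y": -0.033},
  {},
  {},
])

```text
schema error: expected keys x, y, z, rx, ry, rz, hand
```

Emit:
play_rows([
  {"rz": -8.25},
  {"rz": -8.25},
  {"rz": -8.25},
  {"rz": -8.25},
  {"rz": -8.25},
  {"rz": -8.25},
  {"rz": -8.25},
  {"rz": -8.25},
])

```text
schema error: expected keys x, y, z, rx, ry, rz, hand
```

Emit:
play_rows([
  {"x": 0.0278,"y": -0.033,"z": -0.005,"rx": 0,"ry": 0,"rz": 0,"hand": 0.085},
  {"x": 0.0278,"y": -0.033,"z": -0.005,"rx": 0,"ry": 0,"rz": 0,"hand": 0.085},
  {"x": 0.0278,"y": -0.033,"z": -0.005,"rx": 0,"ry": 0,"rz": 0,"hand": 0.085},
  {"x": 0.0278,"y": -0.033,"z": -0.005,"rx": 0,"ry": 0,"rz": 0,"hand": 0.085},
  {"x": 0.0278,"y": -0.033,"z": -0.005,"rx": 0,"ry": 0,"rz": 0,"hand": 0.085},
  {"x": 0.0278,"y": -0.033,"z": -0.005,"rx": 0,"ry": 0,"rz": 0,"hand": 0.085},
  {"x": 0.0278,"y": -0.033,"z": -0.005,"rx": 0,"ry": 0,"rz": 0,"hand": 0.085},
  {"x": 0.0278,"y": -0.033,"z": -0.005,"rx": 0,"ry": 0,"rz": 0,"hand": 0.085},
], squeeze=40)

```text
clock: 1.2
tool_pos: [287.3, -251.2, 271.7]
tool_rot: [3.141, -0.001, 0.227]
contact_force: [0.6, 0.2, -0.0]
finger_gap: 85.1
finger_force: 0.0
```

Emit:
play_rows([
  {"x": 0.0278,"y": -0.033,"z": 0,"rx": 0,"ry": 0,"rz": 0,"hand": 0.085},
  {"x": 0.0278,"y": -0.033,"z": 0,"rx": 0,"ry": 0,"rz": 0,"hand": 0.085},
  {"x": 0.0278,"y": -0.033,"z": 0,"rx": 0,"ry": 0,"rz": 0,"hand": 0.085},
  {"x": 0.0278,"y": -0.033,"z": 0,"rx": 0,"ry": 0,"rz": 0,"hand": 0.085},
  {"x": 0.0278,"y": -0.033,"z": 0,"rx": 0,"ry": 0,"rz": 0,"hand": 0.085},
  {"x": 0.0278,"y": -0.033,"z": 0,"rx": 0,"ry": 0,"rz": 0,"hand": 0.085},
  {"x": 0.0278,"y": -0.033,"z": 0,"rx": 0,"ry": 0,"rz": 0,"hand": 0.085},
  {"x": 0.0278,"y": -0.033,"z": 0,"rx": 0,"ry": 0,"rz": 0,"hand": 0.085},
])

```text
clock: 2.0
tool_pos: [444.4, 56.5, 271.5]
tool_rot: [3.141, -0.001, 0.228]
contact_force: [0.3, 0.1, 0.5]
finger_gap: 84.8
finger_force: 0.0
```

Emit:
play_rows([
  {"x": 0.0278,"y": -0.033,"z": 0,"rx": 0,"ry": 0,"rz": 0,"hand": 0.085},
  {"x": 0.0278,"y": -0.033,"z": 0,"rx": 0,"ry": 0,"rz": 0,"hand": 0.085},
  {"x": 0.0278,"y": -0.033,"z": 0,"rx": 0,"ry": 0,"rz": 0,"hand": 0.085},
  {"x": 0.0278,"y": -0.033,"z": 0,"rx": 0,"ry": 0,"rz": 0,"hand": 0.085},
])

```text
clock: 2.4
tool_pos: [522.9, 210.1, 271.3]
tool_rot: [3.141, -0.0, 0.228]
contact_force: [-0.3, -0.2, 1.0]
finger_gap: 84.9
finger_force: 0.0
```

Emit:
play_rows([
  {"x": 0,"y": 0,"z": 0.008,"rx": 0,"ry": 0,"rz": -8.25,"hand": 0.085},
  {"x": 0,"y": 0,"z": 0.008,"rx": 0,"ry": 0,"rz": -8.25,"hand": 0.085},
  {"x": 0,"y": 0,"z": 0.008,"rx": 0,"ry": 0,"rz": -8.25,"hand": 0.085},
  {"x": 0,"y": 0,"z": 0.008,"rx": 0,"ry": 0,"rz": -8.25,"hand": 0.085},
  {"x": 0,"y": 0,"z": 0.008,"rx": 0,"ry": 0,"rz": -8.25,"hand": 0.085},
  {"x": 0,"y": 0,"z": 0.008,"rx": 0,"ry": 0,"rz": -8.25,"hand": 0.085},
  {"x": 0,"y": 0,"z": 0.008,"rx": 0,"ry": 0,"rz": -8.25,"hand": 0.085},
  {"x": 0,"y": 0,"z": 0.008,"rx": 0,"ry": 0,"rz": -8.25,"hand": 0.085},
])

```text
clock: 3.2
tool_pos: [522.4, 208.3, 207.0]
tool_rot: [3.142, 0.0, 1.386]
contact_force: [-1.0, -0.7, 0.1]
finger_gap: 84.9
finger_force: 0.0
```

```bash
python3 - <<'E'
from h import *
o=manip.get_obs(); print({k:np.round(o[k],3) for k in ('clock','tool_pos','tool_rot','joint_pos')})
p,d=manip.camera('side'); q,_=manip.camera('top')
a=cv2.resize(p[180:320,220:360],(400,400),interpolation=cv2.INTER_CUBIC)
b=cv2.resize(q[122:262,152:292],(400,400),interpolation=cv2.INTER_CUBIC)
cv2.imwrite('pics/c1.png',np.hstack([a,b])[:,:,::-1])
T=np.load('top.npz')
# white tab centroids at z=135 from initial top & side pictures
for c in('top','side'):
    I=ortho(c,np.load(c+'.npz')['p'],522.6,209,135,45,4).astype(int)
    w=(I.min(2)>(175 if c=='top' else 175)).astype(np.uint8)
    n,l,s,ce=cv2.connectedComponentsWithStats(w)
    for k in range(1,n):
        if s[k,4]>100:
            e=cv2.minAreaRect(np.argwhere(l==k)[:,::-1].astype(np.float32)); print(c,s[k,4],522.6+45-ce[k][1]/4,209+45-ce[k][0]/4,np.round(e[1],0)/4,round(e[2]))
E
```

```text
{'clock': np.float64(3.2), 'tool_pos': array([522.429, 208.334, 206.969]), 'tool_rot': array([3.142, 0.   , 1.386]), 'joint_pos': array([ 0.359,  0.316,  1.633, -0.   ,  1.192,  0.544])}
side 3538 563.3595392877332 184.43548615036744 [42.5   9.75] 6
side 3236 550.4148176761435 195.4652348578492 [13.5 29.5] 87
side 3713 541.2127794236467 170.11850255857797 [26.5 16. ] 90
side 1143 497.2929133858268 214.830271216098 [18.75  4.5 ] 14
```

View pics/c1.png

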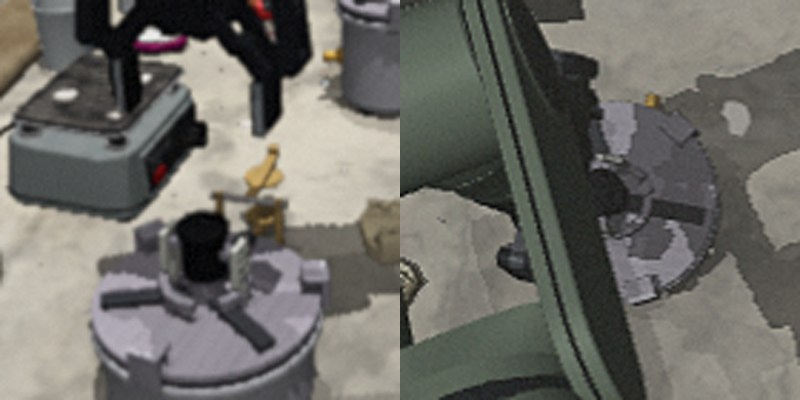

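The fingers straddle the two tabs evenly in both views, so I descend and then close gently while watching the side force.

Emit:
play_rows([
  {"x": 0.0008,"y": 0.0003,"z": 0.0125,"rx": 0,"ry": 0,"rz": 0,"hand": 0.085},
  {"x": 0,"y": 0,"z": 0.0125,"rx": 0,"ry": 0,"rz": 0,"hand": 0.085},
  {"x": 0,"y": 0,"z": 0.0125,"rx": 0,"ry": 0,"rz": 0,"hand": 0.085},
  {"x": 0,"y": 0,"z": 0.0125,"rx": 0,"ry": 0,"rz": 0,"hand": 0.085},
  {"x": 0,"y": 0,"z": 0.0125,"rx": 0,"ry": 0,"rz": 0,"hand": 0.085},
  {"x": 0,"y": 0,"z": 0.0125,"rx": 0,"ry": 0,"rz": 0,"hand": 0.085},
  {"x": 0,"y": 0,"z": 0.0125,"rx": 0,"ry": 0,"rz": 0,"hand": 0.085},
  {"x": 0,"y": 0,"z": 0.0125,"rx": 0,"ry": 0,"rz": 0,"hand": 0.085},
])

```text
clock: 4.1
tool_pos: [522.9, 209.1, 106.2]
tool_rot: [-3.142, 0.0, 1.38]
contact_force: [0.4, 0.0, 0.6]
finger_gap: 84.8
finger_force: 0.0
```

Emit:
play_rows([
  {"x": 0,"y": 0,"z": 0,"rx": 0,"ry": 0,"rz": 0,"hand": 0.056},
  {"x": 0,"y": 0,"z": 0,"rx": 0,"ry": 0,"rz": 0,"hand": 0.056},
  {"x": 0,"y": 0,"z": 0,"rx": 0,"ry": 0,"rz": 0,"hand": 0.056},
  {"x": 0,"y": 0,"z": 0,"rx": 0,"ry": 0,"rz": 0,"hand": 0.056},
  {"x": 0,"y": 0,"z": 0,"rx": 0,"ry": 0,"rz": 0,"hand": 0.056},
], squeeze=30)

```text
clock: 4.6
tool_pos: [522.8, 209.1, 107.5]
tool_rot: [3.141, -0.0, 1.38]
contact_force: [-1.1, -0.1, -0.9]
finger_gap: 55.8
finger_force: 3.5
```

Emit:
play_rows([
  {"x": 0,"y": 0,"z": 0,"rx": 0,"ry": 0,"rz": 0,"hand": 0.044},
  {"x": 0,"y": 0,"z": 0,"rx": 0,"ry": 0,"rz": 0,"hand": 0.044},
  {"x": 0,"y": 0,"z": 0,"rx": 0,"ry": 0,"rz": 0,"hand": 0.044},
  {"x": 0,"y": 0,"z": 0,"rx": 0,"ry": 0,"rz": 0,"hand": 0.044},
], squeeze=30)

```text
clock: 5.0
tool_pos: [522.2, 209.4, 108.8]
tool_rot: [-3.141, -0.001, 1.379]
contact_force: [-3.7, 0.3, 8.7]
finger_gap: 44.4
finger_force: 22.7
```

Emit:
play_rows([
  {"x": 0,"y": 0,"z": 0,"rx": 0,"ry": 0,"rz": 4,"hand": 0.043},
  {"x": 0,"y": 0,"z": 0,"rx": 0,"ry": 0,"rz": 4,"hand": 0.043},
  {"x": 0,"y": 0,"z": 0,"rx": 0,"ry": 0,"rz": 4,"hand": 0.043},
  {"x": 0,"y": 0,"z": 0,"rx": 0,"ry": 0,"rz": 4,"hand": 0.043},
  {"x": 0,"y": 0,"z": 0,"rx": 0,"ry": 0,"rz": 0,"hand": 0.043},
], squeeze=30)

```text
clock: 5.5
tool_pos: [522.3, 209.4, 109.0]
tool_rot: [-3.141, -0.0, 1.099]
contact_force: [-4.9, -0.0, 9.2]
finger_gap: 44.3
finger_force: 29.6
```

```bash
python3 - <<'E'
from h import *
o=manip.get_obs(); print({k:np.round(o[k],2) for k in ('clock','tool_pos','tool_rot','contact_force','torque','finger_gap','finger_force')})
p,d=manip.camera('side')
cv2.imwrite('pics/c2.png',cv2.resize(p[210:330,230:350],(600,600),interpolation=cv2.INTER_CUBIC)[:,:,::-1])
E
```

```text
{'clock': np.float64(5.5), 'tool_pos': array([522.26, 209.39, 108.99]), 'tool_rot': array([-3.14, -0.  ,  1.1 ]), 'contact_force': array([-4.94, -0.  ,  9.25]), 'torque': array([-0.02,  0.88, -0.01]), 'finger_gap': np.float64(44.31), 'finger_force': np.float64(29.55)}
```

View pics/c2.png

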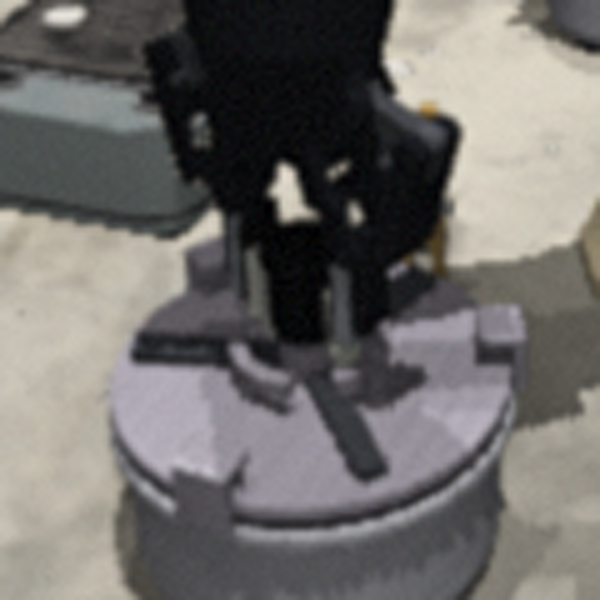

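The knob follows: its right arm swung clockwise to about (370,470) in the crop, with almost no torque. I continue to 60°.

Emit:
play_rows([
  {"x": 0,"y": 0,"z": 0,"rx": 0,"ry": 0,"rz": 6.5,"hand": 0.043},
  {"x": 0,"y": 0,"z": 0,"rx": 0,"ry": 0,"rz": 6.5,"hand": 0.043},
  {"x": 0,"y": 0,"z": 0,"rx": 0,"ry": 0,"rz": 6.5,"hand": 0.043},
  {"x": 0,"y": 0,"z": 0,"rx": 0,"ry": 0,"rz": 6.5,"hand": 0.043},
  {"x": 0,"y": 0,"z": 0,"rx": 0,"ry": 0,"rz": 6.5,"hand": 0.043},
  {"x": 0,"y": 0,"z": 0,"rx": 0,"ry": 0,"rz": 6.5,"hand": 0.043},
  {"x": 0,"y": 0,"z": 0,"rx": 0,"ry": 0,"rz": 5,"hand": 0.043},
  {"x": 0,"y": 0,"z": 0,"rx": 0,"ry": 0,"rz": 0,"hand": 0.043},
], squeeze=30)

```text
clock: 6.35
tool_pos: [522.4, 209.2, 109.0]
tool_rot: [-3.141, -0.0, 0.331]
contact_force: [-5.0, -0.9, 9.2]
finger_gap: 43.9
finger_force: 29.5
```

Emit:
play_rows([
  {"x": 0,"y": 0,"z": 0,"rx": 0,"ry": 0,"rz": 0,"hand": 0.085},
  {"x": 0,"y": 0,"z": 0,"rx": 0,"ry": 0,"rz": 0,"hand": 0.085},
  {"x": 0,"y": 0,"z": 0,"rx": 0,"ry": 0,"rz": 0,"hand": 0.085},
  {"x": 0,"y": 0,"z": 0,"rx": 0,"ry": 0,"rz": 0,"hand": 0.085},
  {"x": 0,"y": 0,"z": 0,"rx": 0,"ry": 0,"rz": 0,"hand": 0.085},
  {"x": 0,"y": 0,"z": -0.01,"rx": 0,"ry": 0,"rz": 0,"hand": 0.085},
  {"x": 0,"y": 0,"z": -0.02,"rx": 0,"ry": 0,"rz": 0,"hand": 0.085},
  {"x": 0,"y": 0,"z": -0.03,"rx": 0,"ry": 0,"rz": 0,"hand": 0.085},
])

```text
clock: 7.15
tool_pos: [522.1, 208.7, 167.2]
tool_rot: [3.141, 0.003, 0.333]
contact_force: [0.7, 0.2, -0.6]
finger_gap: 85.3
finger_force: 0.0
```

Emit:
play_rows([
  {"x": 0,"y": 0,"z": -0.03,"rx": 0,"ry": 0,"rz": 0,"hand": 0.085},
  {"x": 0,"y": 0,"z": -0.03,"rx": 0,"ry": 0,"rz": 0,"hand": 0.085},
  {"x": 0,"y": 0,"z": -0.02,"rx": 0,"ry": 0,"rz": 0,"hand": 0.085},
  {"x": 0,"y": 0.04,"z": 0,"rx": 0,"ry": 0,"rz": 0,"hand": 0.085},
  {"x": 0,"y": 0.04,"z": 0,"rx": 0,"ry": 0,"rz": 0,"hand": 0.085},
  {"x": 0,"y": 0.04,"z": 0,"rx": 0,"ry": 0,"rz": 0,"hand": 0.085},
  {"x": 0,"y": 0.04,"z": 0,"rx": 0,"ry": 0,"rz": 0,"hand": 0.085},
  {"x": 0,"y": 0.04,"z": 0,"rx": 0,"ry": 0,"rz": 0,"hand": 0.085},
])

```text
clock: 7.95
tool_pos: [588.6, 18.5, 248.3]
tool_rot: [3.141, -0.001, 0.333]
contact_force: [1.4, 0.9, 0.6]
finger_gap: 85.1
finger_force: 0.0
```

```bash
python3 - <<'E'
from h import *
o=manip.get_obs(); print({k:np.round(o[k],2) for k in ('clock','tool_pos','contact_force','finger_gap')})
p,d=manip.camera('side'); q,_=manip.camera('top')
a=cv2.resize(p[230:350,230:350],(400,400),interpolation=cv2.INTER_CUBIC)
cv2.imwrite('pics/c3.png',np.hstack([a,cv2.resize(ortho('top',q,522.5,209.2,135,60,4),(400,400))])[:,:,::-1])
E
```

```text
{'clock': np.float64(7.95), 'tool_pos': array([588.61,  18.48, 248.33]), 'contact_force': array([1.43, 0.86, 0.6 ]), 'finger_gap': np.float64(85.15)}
```

View pics/c3.png

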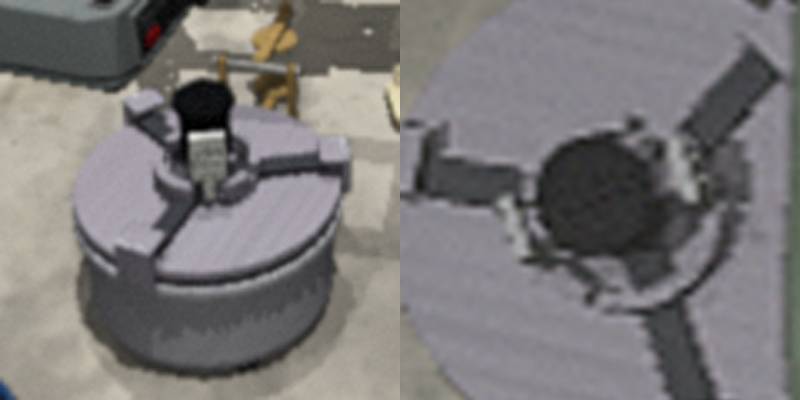

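The arms lie under all three lugs. The tab tops, at (512,225) and (685,165), are about 55 mm apart on a line at -71°, so they are sprung out after a 60° turn. The gripper is clear.

```bash
python3 -c "
from bench import manip
print(manip.close_job())"
```

```text
the job is handed in; nothing more can be done
None
```

The wide pot's lid is locked: the knob turned 60° clockwise, the tabs look sprung out in the last pictures, the slim pot was not touched, and the job was handed in at about 8 s (no verdict was returned).

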